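# First diagonal of a vacuum test box cover

### The job

The gasketed cover of the aluminium vacuum test box has to go down evenly, so its four wing screws are tightened in cross order. Do the first diagonal: tighten the wing screw at the corner where the pump port sticks out, clockwise until it stops, and after that the one diagonally across from it. Leave the other two wing screws loose.

Things in the scene. Friction and masses are not known exactly. Their poses are not given: they have to be found in the camera images.
- cover_mid (a point): centre of the upper face of the fixed test box's flat cover, 105 mm above the table. Cover 194 mm (its x) by 154 mm (its y), z up. Four equal dark steel wing screws at x = +-75, y = +-55 mm. The pump port, a 20 mm stub with 40 mm flange, sticks out 37 mm from the +x end at y = +42 mm, 53 mm below this face. A loose dust cap, 12 mm high, lies near the cover's middle
- screw_port (a joint): turn (rad, clockwise from above) of the wing screw at x = +75, y = +55 mm of the cover, by the pump port. 0: wing along cover y; pi/2: along cover x, the hard stop, tight. It turns in place, friction 0.08 N m, stays where left. Wing upright, 54 mm long, 10 mm thick with flat sides, 12 to 44 mm above the cover, on a 22 mm round collar 12 mm high; grip across the thickness at 34 mm
- screw_across (a joint): the same for the equal wing screw diagonally across, at x = -75, y = -55 mm of the cover; same zero, direction and hard stop at pi/2
- screw_other1 (a joint): the same for the equal wing screw at x = +75, y = -55 mm of the cover, to be left loose
- screw_other2 (a joint): the same for the equal wing screw at x = -75, y = +55 mm of the cover, to be left loose

How it is judged:
On the way, in this order (a step that is already met when the one before it is completed fails the run):
1. the wing screw at the pump port is tight while the one across from it is still loose (value of joint screw_port above 1.37 rad and value of joint screw_across below 0.8 rad), for 0.2 s.
2. the wing screw diagonally across is tight too (value of joint each of screw_port, screw_across above 1.37 rad), for 0.2 s.
At the end, for the whole second after the job is handed in: The wing screw at the pump port and the one diagonally across are both within about 11 degrees (0.2 rad) of their stop at pi/2, and the other two wing screws are still loose (below 0.8 rad) (all of step 2 and value of joint each of screw_other1, screw_other2 below 0.8 rad); the robot touches nothing.
It fails at once if one of the other two wing screws is tightened (turned to 0.8 rad or beyond) (value of joint any of screw_other1, screw_other2 above 0.8 rad).
It also fails if it takes over 40 s, if anything falls off the work surface, if the arm or the gripper's body presses on something with over 40 N, if the wrist force passes 120 N, or if a joint passes its speed limit or range.

### The arm

A 6-joint arm with a two-finger parallel gripper is mounted at the origin on the work surface. World frame = base frame: x ahead of the robot, y to its left, z up, the work surface at z = 0. Lengths are in m, angles in rad, forces in N, time in s.
With the tool pointing down it reaches from about 0.4 to 0.825 m from the base axis. Payload 7 kg.
Tool frame: the origin (TCP) lies on the centre line of the jaws, within the pads' length; the fingertips stand tip_reach ahead of it and the grasp point (between the pads) is the TCP (tip_reach is the distance from the TCP to the fingertips, in m); z points along the fingers, y is the line along which they close (so a half turn about z gives the same grasp; the last joint's range is limited). The gripper opens to 88 mm and grips with 3 to 60 N. Pads are 19 mm wide; open, the fingers measure 130 mm over their backs; the gripper's body (78 mm by 193 mm) begins 47 mm behind the grasp point.
Start: joints at [1.469, 0.359, 0.012, 0, -1.224, -0.288], TCP at [0.257, 0.624, 0.246] pointing down, gripper open.
Joint ranges: [-3.07, 3.07], [-1.43, 2.12], [-1.02, 1.25], [-3.03, 1.67], [-3.05, -0], [-3.03, 3.03]. Speed limits (rad/s): [2.39, 2.39, 3.01, 3.14, 3.14, 3.14].

### API

Orientations are given as [roll, pitch, yaw] about the fixed x, y, z axes, in that order (R = Rz(yaw) Ry(pitch) Rx(roll)).
In Python, from station import get_state, grab_frame, calibration, job_done, find_in, mark_of, tip_reach gives the robot as it stands.
- The arm moves only by the shell command python3 -m handwheel 'ROWS' [OPENING] [FORCE]. ROWS is JSON, a list of rows, each an object with "delta_pos": the shift along the world's x, y, z in units of 30 mm (1.0 is 30 mm), a list of three; "dr": the turn, a rotation vector about the world's x, y, z in degrees, a list of three. In form: [{"delta_pos": [tx, ty, tz], "dr": [rx, ry, rz]}, ...]. A call has 1 to 10 rows; each row shifts and turns the commanded pose from where the row before left it; what a row does not reach is not made up. A row lasts 1/10 s, in which the tool goes at most 50 mm and 8.59 degrees, less where a joint would pass 70% of its speed; a pose out of reach is approached as far as the arm can. A call is refused whole if a number of a shift passes 1 or a number of a turn 8.59, either way. A call with a gripper value outside its range is refused whole. OPENING is the closure, from -1 (fully open) to 1 (shut), set as the call begins (- or left out, the last holds). The fingers move at their own pace and stop on an object; FORCE is the grip in N (left out, the last holds). Time passes only in rows, so rows that do not move let the fingers close. It gives the time, the measured TCP pose, the force, the opening and the grip force at its end, in the units of the state.
- get_state(): the state, without advancing time (a new reading comes with each control period).
- grab_frame(name): name is "scene" or "side" or "wrist"; returns the picture (420x560x3 uint8, red, green, blue); there is no depth.
- calibration(name): a dict with "fx", "fy", "cx", "cy" (pixels), "extrinsics" (4x4, takes a point from world to camera coordinates). Camera axes: x right, y down, z forward; pixel columns grow to the right and rows downward; lengths in m; the calibration is good to about 2 mm. A picture is of the moment at which its call begins: read the wrist's pose just before it. calibration takes no time and is no camera call; for the wrist camera it gives the pose at the moment of the call.
- job_done(): hands the job in; it is judged then, once.
Trained networks look in the newest picture that a camera, given by its name, has taken for a name from the list of things; names that differ only in an ending like _2 or _b are one class to them, and where a whole thing is asked for, a point or a joint stands for the part that bears it (a point fixed in the world has none). Each returns a list of dicts, best first, with "conf" (0 to 1); they miss things now and then, are a little off and sometimes report something else, mostly with a low value. They report only what shows in the picture. A call takes as long as a camera call.
- find_in(camera, query): "location" ([column, row] in pixels, amid what is visible of it).
- mark_of(camera, query): "location" ([column, row] in pixels: a listed point, or the origin of a listed thing).
The state is a dict: "t": time; "q": joint angles; "qd": joint speeds; "joint_efforts": joint torques, N m; "eef_pos": TCP position; "ee_rot": TCP orientation; "force": force on the tool from outside, world axes, zero at the start; "moment": the same for the moment, N m; "width": finger opening in m; "gripper_force": force on a finger pad.
Only numpy, scipy, OpenCV 4.12 (cv2) and the standard library are available. Lean on these libraries where they do the work, as an engineer would, in place of code of your own. Each camera call takes 0.05 s, during which the arm holds its last target. There are 200 camera calls.

## Working session

There is one attempt and no reset: what is moved stays moved. The work goes in short steps, Python scripts to look and compute and a shell command to move; the robot and the scene stay as the last step left them, time stands still between calls to the robot, and variables do not carry over. Pictures are saved under pics/ and viewed, at most 10 in all, crops included, and the job is handed in when it is done.

```bash
mkdir -p pics
python3 - <<'E'
from station import *
import cv2
print(get_state(), tip_reach)
for c in ["scene","side"]:
    im=grab_frame(c); cv2.imwrite(f"pics/{c}0.png",im[:,:,::-1])
    k=calibration(c); print(c,k)
    for n in ["cover_mid","screw_port","screw_across","screw_other1"]:
        print(n,[(d["conf"],d["location"]) for d in mark_of(c,n)][:5])
E
```

```text
{'t': 0.0, 'q': array([ 1.46911151e+00,  3.59403436e-01,  1.11046975e-02, -3.19517061e-04,
       -1.22409374e+00, -2.88100156e-01]), 'qd': array([ 0.00055285,  0.00030169, -0.00021234, -0.00037094, -0.00049485,
        0.00041293]), 'joint_efforts': array([ 4.19389371e-04, -5.82715809e+01,  2.93070495e+01,  6.99703753e+00,
        6.97188894e-03, -1.59509377e-04]), 'eef_pos': array([0.25635444, 0.62396185, 0.24463742]), 'ee_rot': array([ 3.13997694e+00, -1.65566159e-04, -3.89893646e-01]), 'force': array([ 0.55528186,  0.55612878, -0.12479541]), 'moment': array([-0.00081768,  0.02758682,  0.00687524]), 'gripper_force': 0.0, 'width': 0.08760395863600237} 0.019
scene {'fx': 507.9048044557896, 'fy': 507.9048044557896, 'cx': 287.3331121774473, 'cy': 206.8956067101032, 'extrinsics': array([[-0.7453223 ,  0.66668271, -0.00536949,  0.4208503 ],
       [ 0.46923372,  0.51882758, -0.71458915, -0.16962326],
       [-0.47361839, -0.53511878, -0.69952378,  1.03835896],
       [ 0.        ,  0.        ,  0.        ,  1.        ]])}
cover_mid [(0.69, [243.6, 178.2])]Traceback (most recent call last):
  File "<stdin>", line 8, in <module>
ValueError: it knows: cover_mid
```

View pics/scene0.png

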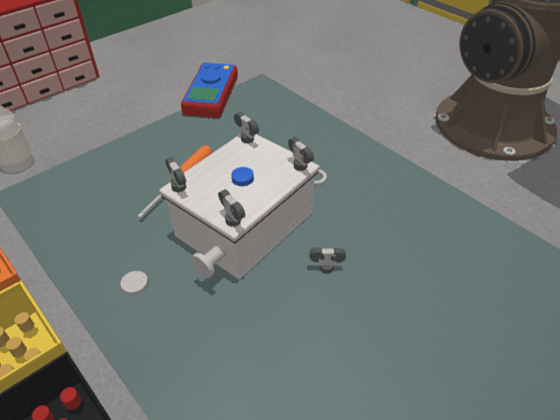

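The scene picture shows the box with its port flange at (205,262), next to the bottom corner. So screw_port is the wing at (232,207) and screw_across is the one at (247,127). The dust cap is at (243,176), and a stray wing screw lies on the table at (327,257). Next I'll fit the cover pose.

```bash
cat > h.py <<'E'
from station import *
import cv2, numpy as np
from scipy.optimize import least_squares
def proj(c,P,k=None):
    k=k or calibration(c);E=k["extrinsics"];p=np.atleast_2d(P)@E[:3,:3].T+E[:3,3]
    return np.c_[k["fx"]*p[:,0]/p[:,2]+k["cx"],k["fy"]*p[:,1]/p[:,2]+k["cy"]]
def cov(v,L): # cover coords -> world
    x,y,a=v;L=np.atleast_2d(L).astype(float)
    c,s=np.cos(a),np.sin(a)
    return np.c_[x+c*L[:,0]-s*L[:,1],y+s*L[:,0]+c*L[:,1],.105+L[:,2]]
C=[[.097,.077,0],[.097,-.077,0],[-.097,-.077,0],[-.097,.077,0]]
S=[[.075,.055,0],[.075,-.055,0],[-.075,-.055,0],[-.075,.055,0]]
E
python3 - <<'E'
from h import *
pix=np.array([[238,236],[163,190],[245,135],[320,168]])
f=lambda v:(proj("scene",cov(v,C))-pix).ravel()
rs=[least_squares(f,[.4,.3,a]) for a in (0,1.5,3,-1.5)]
r=min(rs,key=lambda r:r.cost);print(r.x,r.cost,np.degrees(r.x[2]),f(r.x))
print("screws",cov(r.x,S))
def draw(c,im):
    im=np.ascontiguousarray(im[:,:,::-1])
    for p in np.r_[proj(c,cov(r.x,C)),proj(c,cov(r.x,S)),proj(c,cov(r.x,np.array(S)+[0,0,.044]))]: cv2.circle(im,tuple(int(round(x)) for x in p),2,(0,0,255),-1)
    return im
a=draw("scene",grab_frame("scene"))[90:290,120:360]
b=draw("side",grab_frame("side"))
print([(d["conf"],d["location"]) for d in mark_of("side","cover_mid")],proj("side",cov(r.x,[0,0,0])),proj("scene",cov(r.x,[0,0,0])))
cv2.imwrite("pics/a.png",cv2.resize(a,None,fx=3,fy=3)[:600,:720]);cv2.imwrite("pics/b.png",b)
E
```

```text
[ 0.55305503 -0.11216978  0.17887528] 37.3805595185761 10.24879868985801 [-0.07200712  3.49181639 -3.6073942   1.52055292  1.89799891 -5.62779889
  2.12603159 -2.72823161]
screws [[ 0.6170726  -0.04470312  0.105     ]
 [ 0.63664412 -0.152948    0.105     ]
 [ 0.48903746 -0.17963644  0.105     ]
 [ 0.46946594 -0.07139155  0.105     ]]
[(0.85, [274.5, 291.6])] [[272.43069597 286.44848262]] [[242.93322034 178.04551189]]
```

View pics/a.png

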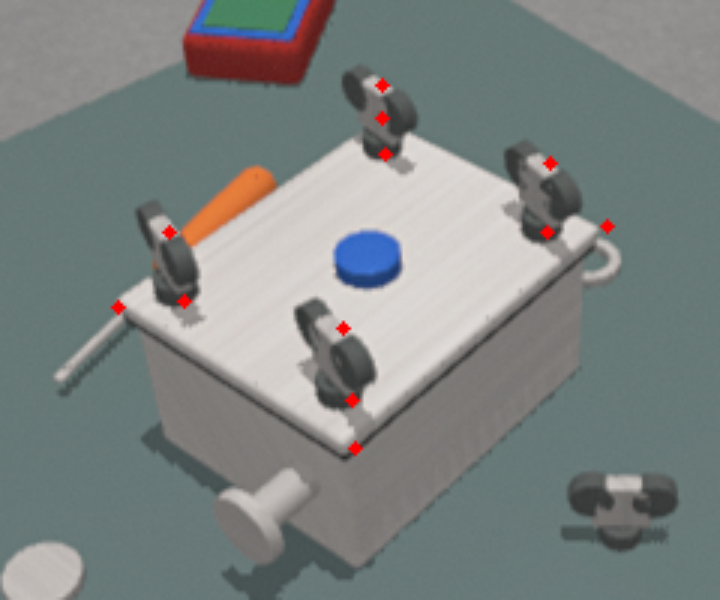

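View pics/b.png

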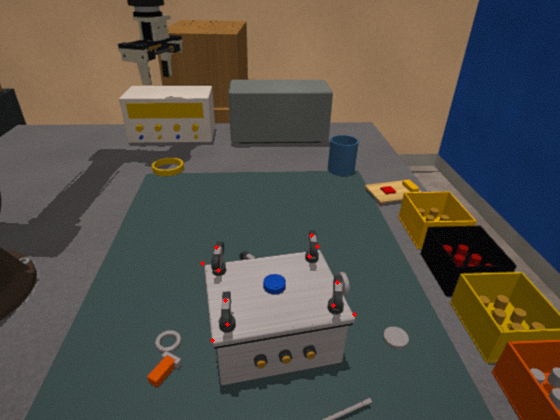

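The scene fit is good to about 1 cm. The side view agrees: port flange at (343,282), port screw at far right (313,250), across screw at near left (228,320). All wings lie roughly along cover y. I'll move above the cover for a wrist view, turning the tool so it closes along cover x.

```bash
python3 -m handwheel '[{"delta_pos":[0.4,-1,0.3],"dr":[0,0,-5.8]},{"delta_pos":[0.4,-1,0.3],"dr":[0,0,-5.8]},{"delta_pos":[0.4,-1,0.3],"dr":[0,0,-5.8]},{"delta_pos":[0.4,-1,0.3],"dr":[0,0,-5.8]},{"delta_pos":[0.4,-1,0.3],"dr":[0,0,-5.8]},{"delta_pos":[0.4,-1,0.3],"dr":[0,0,-5.8]},{"delta_pos":[0.4,-1,0.3],"dr":[0,0,-5.8]},{"delta_pos":[0.4,-1,0.3],"dr":[0,0,-5.8]},{"delta_pos":[0.4,-1,0.3],"dr":[0,0,-5.8]},{"delta_pos":[0.4,-1,0.3],"dr":[0,0,-5.8]}]' -1 40
python3 -m handwheel '[{"delta_pos":[0.4,-1,0],"dr":[0,0,0]},{"delta_pos":[0.4,-1,0],"dr":[0,0,0]},{"delta_pos":[0.4,-1,0],"dr":[0,0,0]},{"delta_pos":[0.4,-1,0],"dr":[0,0,0]},{"delta_pos":[0.4,-1,0],"dr":[0,0,0]},{"delta_pos":[0.4,-1,0],"dr":[0,0,0]},{"delta_pos":[0.4,-1,0],"dr":[0,0,0]},{"delta_pos":[0.4,-1,0],"dr":[0,0,0]},{"delta_pos":[0.4,-1,0],"dr":[0,0,0]},{"delta_pos":[0.4,-1,0],"dr":[0,0,0]}]'
python3 -m handwheel '[{"delta_pos":[0.4,-0.8,0],"dr":[0,0,0]},{"delta_pos":[0.4,-0.8,0],"dr":[0,0,0]},{"delta_pos":[0.4,-0.8,0],"dr":[0,0,0]},{"delta_pos":[0,0,0],"dr":[0,0,0]},{"delta_pos":[0,0,0],"dr":[0,0,0]}]'
python3 - <<'E'
from h import *
print(get_state()["q"],get_state()["t"],calibration("wrist"))
im=grab_frame("wrist");cv2.imwrite("pics/w1.png",im[:,:,::-1])
print(mark_of("wrist","cover_mid"))
E
```

```text
t: 1.25
eef_pos: [0.3767, 0.323, 0.336]
ee_rot: [-3.141, 0.0, -1.406]
force: [1.5, 0.3, 0.3]
width: 0.0877
gripper_force: 0.0
t: 2.25
eef_pos: [0.4967, 0.023, 0.3357]
ee_rot: [-3.141, 0.0, -1.402]
force: [1.3, 0.0, 0.6]
width: 0.088
gripper_force: 0.0
t: 2.75
eef_pos: [0.5324, -0.0481, 0.3352]
ee_rot: [3.141, 0.0, -1.404]
force: [-0.5, -0.7, -0.4]
width: 0.0878
gripper_force: 0.0
[ 2.76621102e-01  7.91611796e-02 -1.47657428e-01 -2.08111718e-04
 -1.34469899e+00 -1.09415573e-01] 2.75 {'fx': 335.83746953908155, 'fy': 335.83746953908155, 'cx': 279.5186361643465, 'cy': 209.39731061490147, 'extrinsics': array([[-9.86159879e-01, -1.65796532e-01,  4.51254760e-04,
         5.16510250e-01],
       [-1.57818130e-01,  9.39531462e-01,  3.03931027e-01,
         6.40699344e-02],
       [-5.08146784e-02,  2.99653369e-01, -9.52693931e-01,
         5.19512969e-01],
       [ 0.00000000e+00,  0.00000000e+00,  0.00000000e+00,
         1.00000000e+00]])}
[{'location': [269.8, 113.3], 'conf': 0.73}]
```

View pics/w1.png

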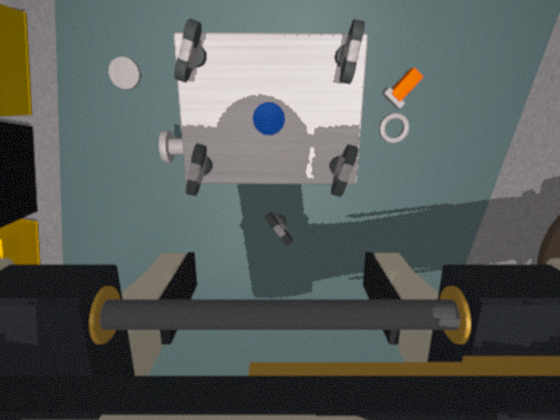

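The wrist view shows the cover with corners near (176,34), (367,35), (357,183) and (181,184). The port is on the left at (170,146), the port screw at (198,168) and the across screw at (351,50). I'll refine the pose and work out the wing angles.

```bash
cat >> h.py <<'E'
def box(t,z=(.012,.044)): # wing corners about screw axis, turned clockwise by t from cover y
    c,s=np.cos(t),np.sin(t)
    return np.array([[a*c+b*s,-a*s+b*c,h] for a in(-.005,.005) for b in(-.027,.027) for h in z])
def hull(cam,v,s,t): return cv2.convexHull(proj(cam,cov(v,np.array(s)+box(t))).astype(np.float32)).astype(int)
def dark(im): return ((im.max(2)<95)&(np.ptp(im.astype(int),2).squeeze()<14) if 0 else (im.max(2).astype(int)<100)&((im.max(2).astype(int)-im.min(2))<14))
def turn(cam,im,v,s):
    D=dark(im);best=(-1,)
    for t in np.arange(-.6,1.9,.05):
        m=np.zeros(D.shape,np.uint8);cv2.fillConvexPoly(m,hull(cam,v,s,t),1)
        best=max(best,(D[m>0].mean(),round(t,2)))
    return best
E
python3 - <<'E'
from h import *
im=cv2.imread("pics/w1.png")[:,:,::-1];k=calibration("wrist")
pw=np.array([[181,184],[357,183],[367,35],[176,34]])
# cover order C: (+,+),(+,-),(-,-),(-,+)
pw=np.array([[181,184],[176,34],[367,35],[357,183]])
ps=np.array([[235.7,239],[160.7,190],[249,133],[321,165]])
pd=np.array([[322,254],[354,317],[213,338],[206,262]])
f=lambda v:np.r_[(proj("wrist",cov(v,C))-pw).ravel(),(proj("scene",cov(v,C))-ps).ravel(),(proj("side",cov(v,C))-pd).ravel()]
r=least_squares(f,[.55,-.11,.17],loss="soft_l1");v=r.x
print(v,np.round(f(v),1));np.save("v.npy",v)
rw=least_squares(lambda v:f(v)[:8],v);print("wrist only",rw.x)
out=np.ascontiguousarray(im[:,:,::-1])
for s in S:
    b=turn("wrist",im,v,s);print(s,b,cov(v,s))
    cv2.polylines(out,[hull("wrist",v,s,b[1])],1,(0,255,0),1)
cv2.polylines(out,[proj("wrist",cov(v,C)).astype(int)],1,(0,0,255),1)
cv2.imwrite("pics/w1o.png",cv2.resize(out[0:210,140:400],None,fx=2.8,fy=2.8))
E
```

```text
[ 0.55390073 -0.11467351  0.15672888] [ 2.8  0.8 -3.8 -0.4  0.5  1.  -1.9  3.7 -1.5 -0.2 -2.8 -0.3 -1.8 -4.1
  0.1  0.8 -2.5 -6.1  0.8 -0.2 -2.   2.7 -2.4  0.8]
wrist only [ 0.5533762  -0.11591158  0.15858775]
[0.075, 0.055, 0] (np.float64(0.5969331872946331), np.float64(0.35)) [[ 0.61939662 -0.04864103  0.105     ]]
[0.075, -0.055, 0] (np.float64(0.603299856527977), np.float64(0.4)) [[ 0.63656631 -0.15729278  0.105     ]]
[-0.075, -0.055, 0] (np.float64(0.5761245674740484), np.float64(0.2)) [[ 0.48840483 -0.18070598  0.105     ]]
[-0.075, 0.055, 0] (np.float64(0.6087844739530133), np.float64(0.25)) [[ 0.47123515 -0.07205424  0.105     ]]
```

View pics/w1o.png

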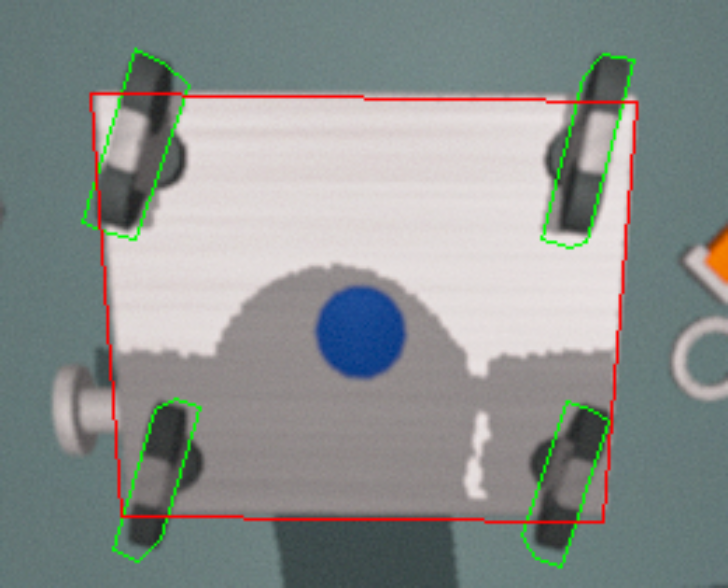

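The fit matches the picture to about 2 mm, and the wings start at a turn of about 0.2–0.35. Next I'll go to the port screw, with the tool yaw matched to its wing.

```bash
python3 -m handwheel '[{"delta_pos":[0.6,0,-0.5],"dr":[0,0,-3.5]},{"delta_pos":[0.6,0,-0.5],"dr":[0,0,-3.5]},{"delta_pos":[0.6,0,-0.5],"dr":[0,0,-3.5]},{"delta_pos":[0.6,0,-0.5],"dr":[0,0,-3.5]},{"delta_pos":[0.5,0,-0.5],"dr":[0,0,-3.5]},{"delta_pos":[0,0,-0.5],"dr":[0,0,0]},{"delta_pos":[0,0,-0.5],"dr":[0,0,0]},{"delta_pos":[0,0,0],"dr":[0,0,0]}]' -1 30
python3 - <<'E'
from h import *
s=get_state();print(s["eef_pos"],s["ee_rot"])
im=grab_frame("wrist");v=np.load("v.npy")
out=np.ascontiguousarray(im[:,:,::-1])
b=turn("wrist",im,v,S[0]);print(b)
for t,c in ((.2,(255,0,0)),(.3,(0,255,0))): cv2.polylines(out,[hull("wrist",v,S[0],t)],1,c,1)
cv2.imwrite("pics/w2.png",out)
E
```

```text
t: 3.65
eef_pos: [0.6182, -0.0467, 0.2285]
ee_rot: [3.138, -0.001, -1.707]
force: [0.3, 0.4, -0.1]
width: 0.0876
gripper_force: 0.0
[ 0.61819218 -0.04668703  0.22846596] [ 3.13791718e+00 -6.03479327e-04 -1.70650828e+00]
(np.float64(0.6421378776142526), np.float64(0.25))
```

View pics/w2.png

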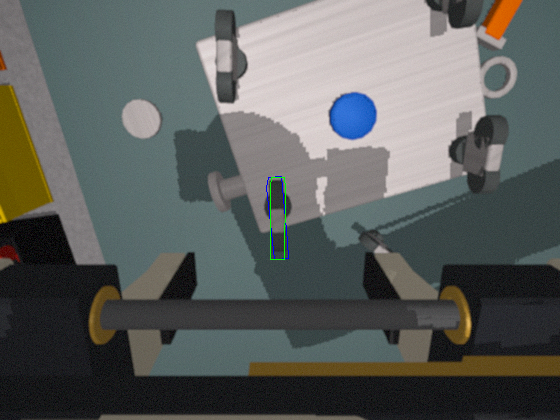

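The port wing sits at (278,218), upright between the jaws and in line with the model. I'll go down 89 mm and close.

```bash
python3 -m handwheel '[{"delta_pos":[0.03,-0.06,-0.6],"dr":[0,0,0]},{"delta_pos":[0,0,-0.6],"dr":[0,0,0]},{"delta_pos":[0,0,-0.6],"dr":[0,0,0]},{"delta_pos":[0,0,-0.6],"dr":[0,0,0]},{"delta_pos":[0,0,-0.55],"dr":[0,0,0]},{"delta_pos":[0,0,0],"dr":[0,0,0]}]' -1 30
python3 -m handwheel '[{"delta_pos":[0,0,0],"dr":[0,0,0]},{"delta_pos":[0,0,0],"dr":[0,0,0]},{"delta_pos":[0,0,0],"dr":[0,0,0]},{"delta_pos":[0,0,0],"dr":[0,0,0]},{"delta_pos":[0,0,0],"dr":[0,0,0]},{"delta_pos":[0,0,0],"dr":[0,0,0]},{"delta_pos":[0,0,0],"dr":[0,0,0]},{"delta_pos":[0,0,0],"dr":[0,0,0]}]' 1 30
```

```text
t: 4.3
eef_pos: [0.6196, -0.0491, 0.1412]
ee_rot: [3.14, -0.0, -1.707]
force: [-0.4, 0.0, -0.5]
width: 0.0876
gripper_force: 0.0
t: 5.1
eef_pos: [0.6204, -0.0495, 0.142]
ee_rot: [3.142, -0.0, -1.708]
force: [0.5, 1.4, 0.4]
width: 0.0292
gripper_force: 0.0
```

```bash
python3 -m handwheel '[{"delta_pos":[0,0,0],"dr":[0,0,0]},{"delta_pos":[0,0,0],"dr":[0,0,0]},{"delta_pos":[0,0,0],"dr":[0,0,0]},{"delta_pos":[0,0,0],"dr":[0,0,0]},{"delta_pos":[0,0,0],"dr":[0,0,0]}]' 1 30
python3 -m handwheel '[{"delta_pos":[0,0,0],"dr":[0,0,-7]},{"delta_pos":[0,0,0],"dr":[0,0,-7]},{"delta_pos":[0,0,0],"dr":[0,0,-7]},{"delta_pos":[0,0,0],"dr":[0,0,-7]},{"delta_pos":[0,0,0],"dr":[0,0,-7]},{"delta_pos":[0,0,0],"dr":[0,0,-7]},{"delta_pos":[0,0,0],"dr":[0,0,-7]},{"delta_pos":[0,0,0],"dr":[0,0,-7]},{"delta_pos":[0,0,0],"dr":[0,0,-7]},{"delta_pos":[0,0,0],"dr":[0,0,0]}]'
python3 -c "from station import *;s=get_state();print(s['moment'],s['force'],s['q'])"
```

```text
t: 5.6
eef_pos: [0.6193, -0.0493, 0.1419]
ee_rot: [3.139, -0.0, -1.708]
force: [-4.6, 1.2, 3.8]
width: 0.0096
gripper_force: 30.0
t: 6.6
eef_pos: [0.6207, -0.0504, 0.1419]
ee_rot: [-3.14, -0.0, -2.811]
force: [1.7, -4.4, -2.2]
width: 0.0099
gripper_force: 30.0
[-1.65179797 -0.70160228 -0.06523655] [ 1.73762019 -4.38614441 -2.18835784] [ 0.23278549  0.35603439 -0.24446189  0.00148324 -0.97036593 -1.4742611 ]
```

Gripped, and the wing followed 63°. About 10° is left, so I'll turn on to the stop and watch the moment.

```bash
python3 -m handwheel '[{"delta_pos":[0,0,0],"dr":[0,0,-3]},{"delta_pos":[0,0,0],"dr":[0,0,-3]},{"delta_pos":[0,0,0],"dr":[0,0,-3]},{"delta_pos":[0,0,0],"dr":[0,0,-3]},{"delta_pos":[0,0,0],"dr":[0,0,0]},{"delta_pos":[0,0,0],"dr":[0,0,0]}]'
python3 -c "from station import *;s=get_state();print(s['moment'],s['force'],s['ee_rot'])"
```

```text
t: 7.2
eef_pos: [0.6208, -0.0507, 0.1419]
ee_rot: [-3.14, 0.0, -3.016]
force: [2.8, -6.2, -2.5]
width: 0.0095
gripper_force: 30.0
[-2.34751937 -0.94404047  0.42660478] [ 2.81567467 -6.19174853 -2.45512427] [-3.13987630e+00  7.65068113e-05 -3.01560535e+00]
```

The moment about z rose to 0.43 N m, so it is on the stop. I'll open, lift and look.

```bash
python3 -m handwheel '[{"delta_pos":[0,0,0],"dr":[0,0,0]},{"delta_pos":[0,0,0],"dr":[0,0,0]},{"delta_pos":[0,0,0],"dr":[0,0,0]},{"delta_pos":[0,0,0],"dr":[0,0,0]}]' -0.2 30
python3 -m handwheel '[{"delta_pos":[0,0,0.7],"dr":[0,0,0]},{"delta_pos":[0,0,1],"dr":[0,0,0]},{"delta_pos":[0,0,1],"dr":[0,0,0]},{"delta_pos":[0,0,1],"dr":[0,0,0]},{"delta_pos":[0,0,0],"dr":[0,0,0]}]' -1
python3 - <<'E'
from h import *
v=np.load("v.npy");s=get_state();print(s["t"],s["eef_pos"],s["q"])
im=grab_frame("wrist")
print(turn("wrist",im,v,S[0]))
sc=grab_frame("scene");out=np.ascontiguousarray(im[:,:,::-1])
cv2.polylines(out,[hull("wrist",v,S[0],1.57)],1,(0,255,0),1)
o=np.hstack([out[:,:],np.ascontiguousarray(sc[:,:,::-1])])
cv2.imwrite("pics/w3.png",cv2.resize(o,(800,300)))
E
```

```text
t: 7.6
eef_pos: [0.6205, -0.0493, 0.1421]
ee_rot: [3.141, 0.0, -3.016]
force: [0.5, -0.2, 0.0]
width: 0.0367
gripper_force: 0.0
t: 8.1
eef_pos: [0.6226, -0.0493, 0.2582]
ee_rot: [-3.141, 0.008, -3.016]
force: [-0.6, 0.4, 0.1]
width: 0.0764
gripper_force: 0.0
8.1 [ 0.6225636  -0.04934358  0.25821378] [ 2.33939714e-01  2.64198544e-01 -9.40620237e-02  1.54287633e-03
 -1.20474092e+00 -1.67941287e+00]
(np.float64(0.5449330783938815), np.float64(1.6))
```

View pics/w3.png

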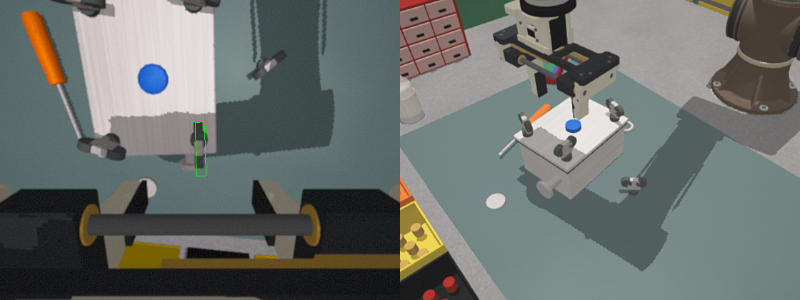

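The port wing now lies along cover x at (200,150) in the picture, at about 1.57–1.6, so it is tight. On to the across screw.

```bash
python3 -m handwheel '[{"delta_pos":[-0.45,-0.44,0],"dr":[0,0,8]},{"delta_pos":[-0.45,-0.44,0],"dr":[0,0,8]},{"delta_pos":[-0.45,-0.44,0],"dr":[0,0,8]},{"delta_pos":[-0.45,-0.44,0],"dr":[0,0,8]},{"delta_pos":[-0.45,-0.44,0],"dr":[0,0,8]},{"delta_pos":[-0.45,-0.44,0],"dr":[0,0,8]},{"delta_pos":[-0.45,-0.44,0],"dr":[0,0,8]},{"delta_pos":[-0.45,-0.44,0],"dr":[0,0,8]},{"delta_pos":[-0.45,-0.44,0],"dr":[0,0,8]},{"delta_pos":[-0.35,-0.4,0],"dr":[0,0,8]}]' -1 30
python3 -m handwheel '[{"delta_pos":[0,0,-0.5],"dr":[0,0,0]},{"delta_pos":[0,0,-0.5],"dr":[0,0,0]},{"delta_pos":[0,0,0],"dr":[0,0,0]}]'
python3 - <<'E'
from h import *
s=get_state();print(s["eef_pos"],s["ee_rot"],s["q"])
im=grab_frame("wrist");v=np.load("v.npy");print(cov(v,S[2]))
out=np.ascontiguousarray(im[:,:,::-1])
for i in range(4):print(turn("wrist",im,v,S[i]))
for t,c in ((.1,(255,0,0)),(.2,(0,255,0))): cv2.polylines(out,[hull("wrist",v,S[2],t)],1,c,1)
cv2.imwrite("pics/w4.png",out)
E
```

```text
t: 9.2
eef_pos: [0.487, -0.1806, 0.2518]
ee_rot: [3.139, 0.0, -1.615]
force: [0.2, -0.6, -0.3]
width: 0.0875
gripper_force: 0.0
t: 9.5
eef_pos: [0.4865, -0.1801, 0.2202]
ee_rot: [3.136, 0.001, -1.621]
force: [0.1, 0.2, 0.1]
width: 0.0875
gripper_force: 0.0
[ 0.48645564 -0.18006847  0.22015592] [ 3.13634925e+00  5.94491812e-04 -1.62100005e+00] [ 0.0234979   0.12344906 -0.36230293 -0.00110401 -1.09022998 -0.07318716]
[[ 0.48840483 -0.18070598  0.105     ]]
(np.float64(0.8848672871423647), np.float64(-0.6))
(np.float64(0.8687044112539076), np.float64(0.35))
(np.float64(0.5690161527165932), np.float64(0.15))
(np.float64(0.652972027972028), np.float64(0.15))
```

View pics/w4.png

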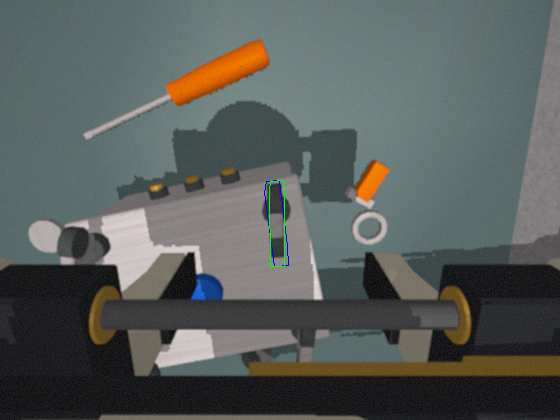

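The across wing is at (277,222), in line with the jaws and matching the model at about 0.2. I'll go down, close and turn.

```bash
python3 -m handwheel '[{"delta_pos":[0.05,0,-0.6],"dr":[0,0,0]},{"delta_pos":[0,0,-0.6],"dr":[0,0,0]},{"delta_pos":[0,0,-0.6],"dr":[0,0,0]},{"delta_pos":[0,0,-0.6],"dr":[0,0,0]},{"delta_pos":[0,0,-0.2],"dr":[0,0,0]},{"delta_pos":[0,0,0],"dr":[0,0,0]}]' -1 30
python3 -m handwheel '[{"delta_pos":[0,0,0],"dr":[0,0,0]},{"delta_pos":[0,0,0],"dr":[0,0,0]},{"delta_pos":[0,0,0],"dr":[0,0,0]},{"delta_pos":[0,0,0],"dr":[0,0,0]},{"delta_pos":[0,0,0],"dr":[0,0,0]},{"delta_pos":[0,0,0],"dr":[0,0,0]},{"delta_pos":[0,0,0],"dr":[0,0,0]},{"delta_pos":[0,0,0],"dr":[0,0,0]},{"delta_pos":[0,0,0],"dr":[0,0,0]},{"delta_pos":[0,0,0],"dr":[0,0,0]}]' 1 30
python3 -m handwheel '[{"delta_pos":[0,0,0],"dr":[0,0,0]},{"delta_pos":[0,0,0],"dr":[0,0,0]},{"delta_pos":[0,0,0],"dr":[0,0,0]}]' 1 30
```

```text
t: 10.15
eef_pos: [0.4897, -0.1802, 0.1447]
ee_rot: [3.14, -0.0, -1.62]
force: [0.5, 0.7, 0.9]
width: 0.0877
gripper_force: 0.0
t: 11.15
eef_pos: [0.4899, -0.1803, 0.145]
ee_rot: [3.141, -0.0, -1.62]
force: [-1.5, 0.5, 0.9]
width: 0.0134
gripper_force: 2.0
t: 11.45
eef_pos: [0.4888, -0.1802, 0.1449]
ee_rot: [3.14, 0.0, -1.62]
force: [-5.3, 1.6, 4.3]
width: 0.0094
gripper_force: 30.0
```

```bash
python3 -m handwheel '[{"delta_pos":[0,0,0],"dr":[0,0,-7]},{"delta_pos":[0,0,0],"dr":[0,0,-7]},{"delta_pos":[0,0,0],"dr":[0,0,-7]},{"delta_pos":[0,0,0],"dr":[0,0,-7]},{"delta_pos":[0,0,0],"dr":[0,0,-7]},{"delta_pos":[0,0,0],"dr":[0,0,-7]},{"delta_pos":[0,0,0],"dr":[0,0,-7]},{"delta_pos":[0,0,0],"dr":[0,0,-7]},{"delta_pos":[0,0,0],"dr":[0,0,-7]},{"delta_pos":[0,0,0],"dr":[0,0,-7]}]'
python3 -m handwheel '[{"delta_pos":[0,0,0],"dr":[0,0,-3]},{"delta_pos":[0,0,0],"dr":[0,0,-3]},{"delta_pos":[0,0,0],"dr":[0,0,-2]},{"delta_pos":[0,0,0],"dr":[0,0,-2]},{"delta_pos":[0,0,0],"dr":[0,0,0]},{"delta_pos":[0,0,0],"dr":[0,0,0]},{"delta_pos":[0,0,0],"dr":[0,0,0]}]'
python3 -c "from station import *;s=get_state();print(s['moment'],s['force'],s['ee_rot'])"
```

```text
t: 12.45
eef_pos: [0.4919, -0.1823, 0.1449]
ee_rot: [-3.138, 0.002, -2.846]
force: [8.6, -17.9, -13.3]
width: 0.0098
gripper_force: 30.0
t: 13.15
eef_pos: [0.492, -0.1828, 0.145]
ee_rot: [-3.137, 0.003, -3.015]
force: [8.2, -18.9, -13.2]
width: 0.0099
gripper_force: 30.0
[-6.7929534  -3.0830189   0.41077055] [  8.17554116 -18.94616828 -13.20473651] [-3.13739591e+00  2.62395421e-03 -3.01534088e+00]
```

It is on its stop, with a z moment of 0.41. I'll open, lift clear and check all four.

```bash
python3 -m handwheel '[{"delta_pos":[0,0,0],"dr":[0,0,0]},{"delta_pos":[0,0,0],"dr":[0,0,0]},{"delta_pos":[0,0,0],"dr":[0,0,0]},{"delta_pos":[0,0,0],"dr":[0,0,0]},{"delta_pos":[0,0,0],"dr":[0,0,0]}]' -0.2 30
python3 -m handwheel '[{"delta_pos":[0,0,0.7],"dr":[0,0,0]},{"delta_pos":[0,0,1],"dr":[0,0,0]},{"delta_pos":[0,0,1],"dr":[0,0,0]},{"delta_pos":[0,0,1],"dr":[0,0,0]},{"delta_pos":[0,0.5,1],"dr":[0,0,0]},{"delta_pos":[-0.3,1,1],"dr":[0,0,0]},{"delta_pos":[-0.3,1,0],"dr":[0,0,0]},{"delta_pos":[-0.3,1,0],"dr":[0,0,0]},{"delta_pos":[0,0,0],"dr":[0,0,0]},{"delta_pos":[0,0,0],"dr":[0,0,0]}]'
python3 - <<'E'
from h import *
v=np.load("v.npy");print(get_state()["t"])
im=grab_frame("side");out=np.ascontiguousarray(im[:,:,::-1])[210:390,170:390]
sc=np.ascontiguousarray(grab_frame("scene")[:,:,::-1])[90:270,130:350]
cv2.imwrite("pics/f.png",cv2.resize(np.hstack([out,sc]),(792,324),interpolation=cv2.INTER_CUBIC))
E
```

```text
t: 13.65
eef_pos: [0.49, -0.1801, 0.1452]
ee_rot: [3.142, 0.0, -3.016]
force: [-0.4, 0.4, -0.3]
width: 0.0444
gripper_force: 0.0
t: 14.65
eef_pos: [0.4629, -0.0746, 0.3165]
ee_rot: [3.141, 0.001, -3.014]
force: [0.0, 0.2, 0.1]
width: 0.0527
gripper_force: 0.0
14.65
```

View pics/f.png

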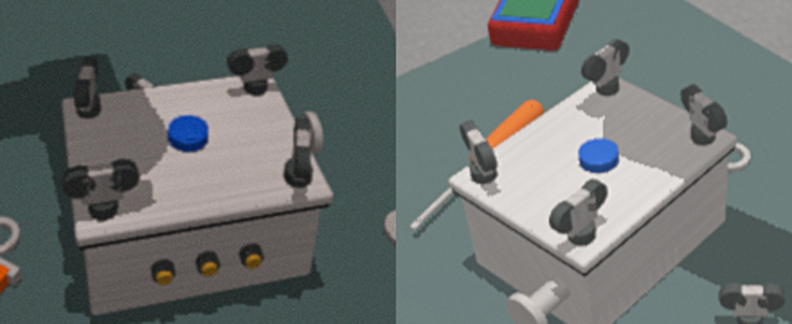

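The port wing (257,65) and the across wing (101,183) both lie along cover x. The other two, at (88,88) and (300,150), are still loose along y, and the arm is clear of everything.

```bash
python3 -c "from station import *;print(job_done())"
```

```text
the job is handed in; nothing more can be done
None
```

I tightened the pump-port wing screw to its stop, then the one diagonally across; the other two are still loose, and the job was handed in at about 14.7 s with the arm clear (no verdict was returned).

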